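# Move the charged battery pack from the charger to the microscope's power unit

## Robot

A 6-joint arm with a two-finger parallel gripper is mounted at the origin on the work surface. World frame = base frame: x ahead of the robot, y to its left, z up, the work surface at z = 0. Lengths are in m, angles in rad, forces in N, time in s.
With the tool pointing down it reaches from about 0.425 to 0.925 m from the base axis. Payload 12.5 kg.
Tool frame: the origin (TCP) lies midway between the tips of the shut fingers; the grasp point (between the pads) lies 19 mm behind it; y points along the fingers, x is the direction in which the jaws open and shut, and the axes are right-handed (so a half turn about y gives the same grasp; the last joint's range is limited). The gripper opens to 85 mm and grips with 20 to 120 N. Pads are 22 mm wide; open, the fingers measure 114 mm over their backs; the gripper's body (76 mm by 85 mm) begins 54 mm behind the grasp point. The pads swing forward as they close: fully open they stand 13 mm farther back than shut.
Start: joints at [1.212, 0.491, 1.559, -0, 1.092, -0.106], TCP at [0.156, 0.605, 0.231] pointing down, gripper open.
Joint ranges: [-3.1, 3.1], [-0.84, 2.19], [0.05, 2.79], [-1.13, 4.28], [0.06, 2.93], [-2.69, 2.69]. Speed limits (rad/s): [2.22, 2.22, 2.79, 3.14, 3.14, 3.14].

## Interface

Orientations are given as a rotation vector (axis times angle).
In Python, from plant import arm gives the robot as it stands. The module is installed in compiled form; this text tells all that it offers.
- The arm moves only by the shell command python3 -m handwheel 'ROWS' [FORCE]. ROWS is JSON, one flat list of numbers, 7 for each row, row after row: the shift along the tool's x, y, z in m, then the turn, a rotation vector about the tool's x, y, z in rad, then the finger opening in m, from 0 to 0.0854. In form: [x, y, z, ax, ay, az, jaw, x, y, z, ax, ay, az, jaw, ...]. A call has 1 to 8 rows; each row is the pose to reach, as a shift and turn from the pose commanded when the call began, along the tool's axes at that moment; what a row does not reach only later rows make up. A row lasts 1/10 s, in which the tool goes at most 50 mm and 8.59 degrees, less where a joint would pass 70% of its speed; a pose out of reach is approached as far as the arm can. A call with a gripper value outside its range is refused whole. The fingers move at their own pace and stop on an object; FORCE is the grip in N (left out, the last holds). Time passes only in rows, so rows that repeat a pose let the fingers close. It gives the time, the measured TCP pose, the force and the opening at its end, in the units of the state.
- arm.read_state(): the state, without advancing time (a new reading comes with each control period).
- arm.snapshot(name): name is "scene" or "top" or "wrist"; returns (picture, depth): 420x560x3 uint8, red, green, blue; 420x560 float32, m along the optical axis (not along the pixel's ray), 0 where there is no reading.
- arm.camera_info(name): a dict with "fx", "fy", "cx", "cy" (pixels), "R" (3x3) and "t" (3): a world point X has camera coordinates R X + t. Camera axes: x right, y down, z forward; pixel columns grow to the right and rows downward; lengths in m; the calibration is good to about 2 mm. A picture is of the moment at which its call begins: read the wrist's pose just before it. camera_info takes no time and is no camera call; for the wrist camera it gives the pose at the moment of the call.
- arm.hand_in(): hands the job in, once; it reports no verdict.
The state is a dict: "clock": time; "q": joint angles; "joint_vel": joint speeds; "effort": joint torques, N m; "tool_pos": TCP position; "ee_rot": TCP orientation; "wrist_force": force on the tool from outside, world axes, zero at the start; "torque": the same for the moment, N m; "width": finger opening in m.
Only numpy, scipy, OpenCV 4.12 (cv2) and the standard library are available. Lean on these libraries where they do the work, as an engineer would, in place of code of your own. Each camera call takes 0.05 s, during which the arm holds its last target. There are 200 camera calls.

## Task

The battery pack in the charger is ready: press it once more so that the charger's push-push catch lets go and the pack pops up, then lift it out and put it upright into the bay of the microscope's power unit. Press it down there until the catch holds it down, nearly level with the rim, let go, and leave it so. The catches are delicate: never push hard beyond the stop that you feel, and leave the other things on the bench where they are.

Things in the scene. Friction and masses are not known exactly. Their poses are not given: they have to be found in the camera images.
- pack_center (a point): The battery pack: upright block of black plastic with grey ribs, 30 mm (its x) by 50 mm (its y) by 62 mm tall (its z, up), about 160 g. This point is its centre, 31 mm from top and foot. It starts caught down in the charger's bay, its top about 2.5 mm above the rim, too little to grip. Later grip it across the 30 mm side by what stands out of the bay. It fits a bay either way round (half a turn).
- pack: The same battery pack; origin at the centre of its foot, axes as pack_center. Press it in the middle of its top. Pressing it down with more than about 20 N can break the catch, and so can pushing pack or fingers as hard against the charger or the power unit elsewhere.
- charger: The charger: white plastic box, 140 mm (x) by 110 mm (y), fixed to the bench, with a lower sloping step with a small display on its front (-x, reaching 118 mm from the bay's axis). Origin on the bench straight under the middle of its one bay, z up. Nothing on its top stands above the bay's rim.
- charger_mouth (a point): Centre of the charger bay's mouth, level with the rim's top, 88 mm above the bench; axes as charger. The bay is a vertical shaft 33 mm (x) by 53 mm (y), open at the top; its raised grey rim stands 4 mm above the box, is bevelled inwards at 45 degrees over 4 mm and 8 mm wide beyond the bevel.
- charger_floor (a point): Centre of the charger's carriage, the sprung floor of the bay on which the pack stands. Caught: 59.5 mm below the rim. Pushed on to its firm stop, 4 mm deeper, and released, it rises slowly to 33 mm below the rim; the pack then stands 29 mm out. Its spring gives 5 N when up, 9 N when caught: a push of 12 to 15 N means the stop is felt.
- power_unit: The microscope's power unit: white metal box, 130 mm (x) by 140 mm (y), fixed to the bench, with a blue band round its foot and a black dial and a rocker switch on its front (-x). Origin on the bench straight under the middle of its one bay, z up. Its bay (33 mm x by 53 mm y, bevelled rim, black) and sprung carriage (5 N up, 9 N down) are like the charger's; it starts empty and up.
- unit_mouth (a point): Centre of the power unit bay's mouth, level with the rim's top, 100 mm above the bench; axes as power_unit. A pack put in stands on the carriage 32 mm out. How deep this catch sits differs by 5.5 mm each way: the pack meets the stop with its top 4.5 mm below to 7.5 mm above the rim. Released within 1 mm of the stop it rises 4 mm and is caught; less deep, it comes up again; pressed again, it is let go.
- slide_box: Bystander: white and green slide box, 90 x 175 x 37 mm, loose; origin under its centre.
- petri_dish: Bystander: closed petri dish, 90 mm across, 16 mm tall, loose, between the two units; origin under its centre.
- oil_bottle: Bystander: small amber bottle, 34 mm across, 70 mm tall, loose, between the two units; origin under its centre.
- beaker: Bystander: glass beaker, 68 mm across, 85 mm tall, loose; origin under its centre.
- eyepiece: Bystander: black eyepiece, 38 mm across, 55 mm tall, standing loose; origin under its centre.
- spare_pack: Bystander: a bigger flat battery of another kind, 45 x 85 x 30 mm, lying loose; it fits neither bay. Origin under its centre.
- screwdriver: Bystander: small screwdriver, 150 mm long, lying loose; origin near its middle on the bench.
There are look-alikes about, which are no part of the job. What is shaped like the power_unit but brown is not meant. Leave any yellow look-alike of the charger alone.

How it is judged:
By the outcome, as a careful person would: the job done as asked, in the order asked, and still so for the second after the job is handed in, with the robot touching nothing.
It also fails if it takes over 58 s, if anything falls off the work surface, if the arm or the gripper's body presses on something with over 40 N, if the wrist force passes 120 N, or if a joint passes its speed limit or range.

## Working session

There is one attempt and no reset: what is moved stays moved. The work goes in short steps, Python scripts to look and compute and a shell command to move; the robot and the scene stay as the last step left them, time stands still between calls to the robot, and variables do not carry over. Pictures are saved under pics/ and viewed, about 8 in all and at most 12, crops included, and the job is handed in when it is done.

```bash
mkdir -p pics; python3 - <<'E'
from plant import arm
import cv2,numpy as np
s=arm.read_state();print({k:np.round(v,3) for k,v in s.items()})
for n in("scene","top"):
    p,d=arm.snapshot(n);cv2.imwrite(f"pics/{n}1.png",p[:,:,::-1]);np.save(f"{n}_d.npy",d);np.save(f"{n}_p.npy",p)
    c=arm.camera_info(n);print(n,c['fx'],-np.array(c['R']).T@c['t'])
E
```

```text
{'clock': np.float64(0.0), 'q': array([ 1.212,  0.492,  1.559, -0.   ,  1.092, -0.106]), 'joint_vel': array([ 0.   ,  0.001,  0.001, -0.001,  0.001,  0.   ]), 'effort': array([-2.0000e-03, -6.1843e+01, -2.6159e+01, -0.0000e+00,  4.0000e-03,
       -0.0000e+00]), 'tool_pos': array([0.156, 0.605, 0.231]), 'ee_rot': array([-1.319, -1.02 ,  1.022]), 'wrist_force': array([ 0.221, -0.641, -0.813]), 'torque': array([-0.01 ,  0.008,  0.016]), 'width': np.float64(0.085)}
scene 522.0791741934224 [ 1.24457258 -0.20929001  1.1711383 ]
top 386.3180036458894 [0.42522401 0.03079058 1.28080505]
```

View pics/top1.png

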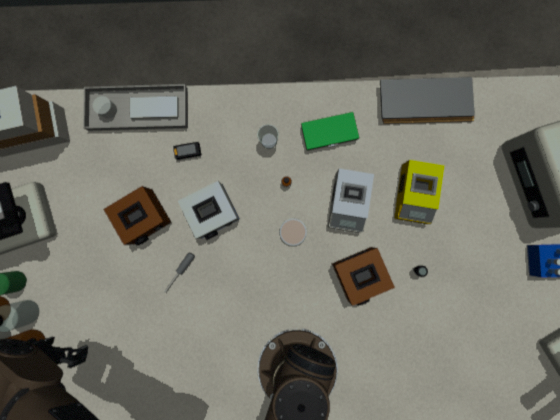

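View pics/scene1.png

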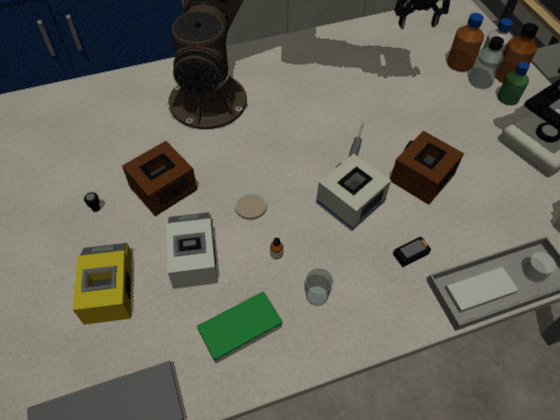

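Top picture: the white charger with its pack is near (353,193), the white power unit with an empty bay near (208,209). The brown and yellow look-alikes are at (137,215), (363,275) and (424,185). Next I measure both units.

```bash
cat >h.py <<'E'
from plant import arm
import cv2,numpy as np
from scipy.spatial.transform import Rotation as Ro
def cloud(d,c):
    v,u=np.mgrid[:d.shape[0],:d.shape[1]]
    P=np.stack([(u-c['cx'])/c['fx']*d,(v-c['cy'])/c['fy']*d,d],-1)-np.array(c['t'])
    P=P@np.array(c['R']);P[d<=0]=np.nan
    return P
def tool(): 
    s=arm.read_state();return np.array(s['tool_pos']),Ro.from_rotvec(s['ee_rot']).as_matrix()
E
python3 - <<'E'
from h import *
d=np.load('top_d.npy');c=arm.camera_info('top');P=cloud(d,c);p=np.load('top_p.npy')
for n,(u,v),h in(("charger",(353,193),.084),("unit",(208,209),.096)):
    v0,u0=v-45,u-45
    Q=P[v-45:v+45,u-45:u+45].reshape(-1,3)
    near=np.hypot(*(Q[:,:2]-P[v,u,:2]).T)<.11
    t=Q[near&(abs(Q[:,2]-h)<.012)]
    print(n,len(t),P[v,u],np.nanmedian(t[:,2]))
    r=cv2.minAreaRect((t[:,:2]*1000).astype(np.float32));print(r)
    print((P[v-12:v+13:2,u-14:u+15:2,2]*1000).round())
T,R=tool();print(R.round(3));
cw=arm.camera_info('wrist');print((R.T@(-np.array(cw['R']).T@cw['t']-T)).round(3),(np.array(cw['R'])@R).round(2),cw['fx'])
E
```

```text
charger 1723 [ 0.55315524 -0.18340032  0.08894452] 0.08369414802487508
((544.67236328125, -181.726318359375), (110.85926055908203, 158.00816345214844), 79.07960510253906)
[[85. 78. 87. 83. 81. 83. 80. 82. 87. 83. 83. 85. 83. 86. 82.]
 [82. 85. 87. 84. 87. 81. 82. 83. 82. 82. 84. 86. 80. 84. 80.]
 [82. 87. 85. 87. 88. 85. 86. 86. 88. 88. 90. 84. 81. 85. 86.]
 [82. 83. 85. 72. 82. 81. 87. 84. 85. 90. 84. 83. 86. 90. 79.]
 [82. 86. 88. 79. 89. 90. 89. 89. 94. 92. 80. 85. 85. 88. 83.]
 [83. 85. 92. 82. 91. 87. 91. 90. 88. 87. 87. 87. 89. 88. 82.]
 [87. 90. 85. 87. 91. 92. 89. 89. 93. 91. 87. 88. 86. 83. 84.]
 [83. 87. 88. 89. 89. 90. 90. 90. 89. 90. 92. 84. 92. 85. 83.]
 [86. 88. 85. 78. 83. 85. 87. 90. 90. 92. 92. 82. 88. 86. 82.]
 [82. 90. 88. 84. 87. 85. 85. 86. 82. 78. 87. 85. 88. 82. 79.]
 [81. 83. 82. 89. 92. 91. 87. 85. 88. 86. 84. 89. 85. 81. 83.]
 [81. 83. 85. 83. 83. 79. 80. 81. 84. 89. 86. 85. 90. 84. 82.]
 [81. 82. 82. 83. 81. 85. 82. 88. 86. 84. 81. 84. 84. 85. 86.]]
unit 1757 [0.51599092 0.27104423 0.06781138] 0.09601478752626574
((512.7907104492188, 271.07562255859375), (1
[... 577 characters left out ...]
8.  68.  70.  70. 101. 100.  97.
   95.]
 [102.  97.  83.  66.  71.  67.  67.  68.  77.  72.  72. 101.  99.  98.
   96.]
 [ 97.  97.  96.  70.  nan  70.  64.  69.  75.  95. 102.  99.  98.  96.
  100.]
 [ 99.  96.  99.  82.  69.  69.  72.  96.  97. 100.  98.  92.  91. 100.
   95.]
 [ 94.  98.  93.  94.  70. 101.  98.  98.  98.  97.  94.  97.  95.  96.
  100.]
 [ 96.  92.  99.  98. 100.  97.  98.  95.  96.  92.  97.  99.  92.  95.
   96.]
 [ 96.  97. 100.  99.  98.  96.  98.  95.  94.  95.  93.  94.  98.  97.
   94.]]
[[ 0.25  -0.    -0.968]
 [ 0.968 -0.001  0.25 ]
 [-0.001 -1.     0.   ]]
[-0.001 -0.143  0.08 ] [[ 1.    0.    0.  ]
 [ 0.   -0.31 -0.95]
 [-0.    0.95 -0.31]] 321.65799946566864
```

```bash
cat >>h.py <<'E'
def goal(x,y,z,yaw,mod=True):
    T,R=tool();a=np.radians(yaw);best=None
    for k in((0,np.pi) if mod else (0,)):
        X=np.array([np.cos(a+k),np.sin(a+k),0]);Y=np.array([0,0,-1.]);G=np.c_[X,Y,np.cross(X,Y)]
        r=Ro.from_matrix(R.T@G).as_rotvec()
        if best is None or np.linalg.norm(r)<np.linalg.norm(best):best=r
    print('shift',(R.T@(np.array([x,y,z])-T)).round(4),'turn',best.round(4))
E
python3 -m handwheel '[-0.236,0,-0.426,0,0.874,0,0.085,-0.236,0,-0.426,0,0.874,0,0.085,-0.236,0,-0.426,0,0.874,0,0.085,-0.236,0,-0.426,0,0.874,0,0.085,-0.236,0,-0.426,0,0.874,0,0.085,-0.236,0,-0.426,0,0.874,0,0.085,-0.236,0,-0.426,0,0.874,0,0.085,-0.236,0,-0.426,0,0.874,0,0.085]'
python3 -c "
from h import *
goal(.513,.271,.231,25.4)"
```

```text
clock: 0.9
tool_pos: [0.4477, 0.3283, 0.2312]
ee_rot: [-1.543, -0.348, 0.348]
wrist_force: [0.5, 1.1, -0.1]
width: 0.085
shift [ 0.0344  0.0002 -0.0797] turn [-0.0001  0.0005 -0.0002]
```

```bash

python3 -m handwheel '[0.034,0,-0.08,0,0,0,0.085,0.034,0,-0.08,0,0,0,0.085,0.034,0,-0.08,0,0,0,0.085]'
cat > look.py <<'E'
from h import *
import sys
n=sys.argv[1];c=arm.camera_info('wrist');p,d=arm.snapshot('wrist');cv2.imwrite(f'pics/{n}.png',p[:,:,::-1]);np.savez(n,p=p,d=d,**{k:np.array(v) for k,v in c.items()})
print(arm.read_state()['clock'],tool()[0].round(4))
E
python3 look.py unit
```

```text
clock: 1.2
tool_pos: [0.5145, 0.2693, 0.2307]
ee_rot: [-1.544, -0.345, 0.345]
wrist_force: [0.2, 1.2, -1.3]
width: 0.0855
1.25 [0.5128 0.2707 0.2307]
```

View pics/unit.png

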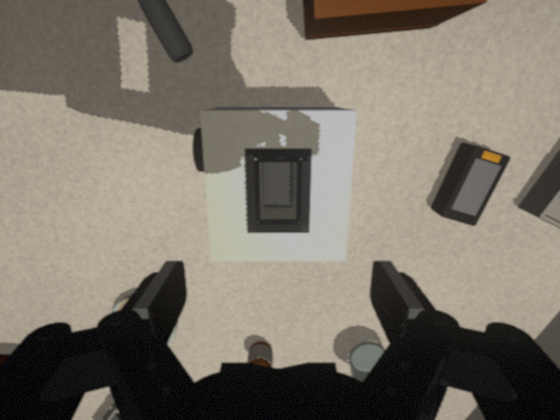

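The unit is dead centre: box top at (203,110)–(347,262), and the black rim spans (246,149)–(311,233). I fit the rim precisely on the plane z=0.1.

```bash
cat >>h.py <<'E'
def topx(c,uv,z):
    R=np.array(c['R']);C=-R.T@c['t'];uv=np.atleast_2d(uv).astype(float)
    D=np.c_[(uv[:,0]-c['cx'])/c['fx'],(uv[:,1]-c['cy'])/c['fy'],np.ones(len(uv))]@R
    return (C+D*((z-C[2])/D[:,2])[:,None])[:,:2]
def rect(c,mask,z,off=(0,0)):
    n,l,s,ce=cv2.connectedComponentsWithStats(mask.astype(np.uint8));k=1+np.argmax(s[1:,4])
    q=cv2.findContours((l==k).astype(np.uint8),cv2.RETR_EXTERNAL,cv2.CHAIN_APPROX_NONE)[0][0][:,0]+np.array(off)
    r=cv2.minAreaRect((topx(c,q,z)*1000).astype(np.float32));print(np.round(r[0],1),np.round(r[1],1),round(r[2],2),s[k]);return r
E
python3 - <<'E'
from h import *
c=np.load('unit.npz');p=c['p'];g=cv2.cvtColor(p,6)
print(g[190,200:360:4])
for th in(45,60,75):
    m=g[125:255,225:335]<th
    rect(c,m,.1,(225,125))
d=c['d'];P=cloud(d,c)
Q=P[90:262,190:370].reshape(-1,3);t=Q[abs(Q[:,2]-.096)<.01]
print(np.median(t[:,2]),cv2.minAreaRect((t[:,:2]*1000).astype(np.float32)))
goal(.545,-.181,.22,-10.9)
E
```

```text
[174 173 180 181 181 182 181 181 183 182 181 174  48  50  37  65  72  77
  77  74  77  75  74  55  54  40  53  59 184 187 188 190 186 186 188 185
 184 187 170 170]
[511.3 271.5] [53.7 68.4] 25.23 [  21   24   64   76 1260]
[512.8 268.3] [55.3 75.3] 25.23 [  20   24   66   83 3127]
[513.1 268.5] [56.3 75.3] 25.23 [  20   24   67   83 4479]
0.09626290876499506 ((513.2916870117188, 267.2978210449219), (130.46649169921875, 141.1599578857422), 25.19669532775879)
shift [-0.1636  0.0108 -0.4223] turn [ 2.000e-04  6.309e-01 -8.000e-04]
```

```bash

python3 -m handwheel '[-0.164,0.011,-0.422,0,0.631,0,0,-0.164,0.011,-0.422,0,0.631,0,0,-0.164,0.011,-0.422,0,0.631,0,0,-0.164,0.011,-0.422,0,0.631,0,0,-0.164,0.011,-0.422,0,0.631,0,0,-0.164,0.011,-0.422,0,0.631,0,0,-0.164,0.011,-0.422,0,0.631,0,0,-0.164,0.011,-0.422,0,0.631,0,0]' 30
python3 -c "
from h import *
goal(.545,-.181,.22,-10.9)"
```

```text
clock: 2.05
tool_pos: [0.5406, -0.1272, 0.2216]
ee_rot: [-1.566, 0.146, -0.146]
wrist_force: [1.3, 0.2, -0.6]
width: 0.0001
shift [ 0.0143  0.0016 -0.0521] turn [-0.0003  0.0045 -0.0002]
```

```bash

python3 -m handwheel '[0.014,0.0015,-0.052,0,0.0045,0,0,0.014,0.0015,-0.052,0,0.0045,0,0,0.014,0.0015,-0.052,0,0.0045,0,0]'
python3 look.py chg
```

```text
clock: 2.35
tool_pos: [0.5448, -0.1801, 0.2196]
ee_rot: [-1.565, 0.152, -0.151]
wrist_force: [0.2, 0.8, 0.0]
width: -0.0001
2.4 [ 0.5448 -0.1791  0.2198]
```

View pics/chg.png

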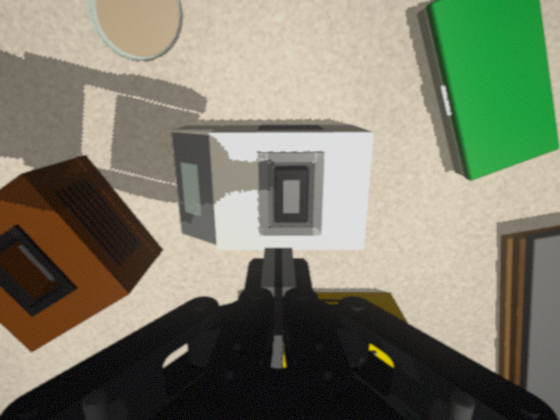

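The charger: rim (258,152)–(324,235), with the pack's dark top at (273,165)–(309,224). I measure both.

```bash
python3 - <<'E'
from h import *
c=np.load('chg.npz');p=c['p'];g=cv2.cvtColor(p,6)
print(g[195,250:335:3]);print(g[145:245:3,291])
for th in(70,85,100): rect(c,g[158:232,264:320]<th,.0905,(264,158))
for th in(150,170): rect(c,g[145:242,250:335]<th,.088,(250,145))
d=c['d'];P=cloud(d,c);Q=P[125:252,180:380].reshape(-1,3);t=Q[abs(Q[:,2]-.084)<.012]
r=cv2.minAreaRect((t[:,:2]*1000).astype(np.float32));print(r, np.median(P[180:215,283:300,2]),np.median(t[:,2]))
E
```

```text
[221 222 222 150 133 133 117 105  68  59  55 106 134 136 137 139 129  61
  63  62  92 106 140 141 172 222 222 222 222]
[221 221 179 141 141 140 105  56  49  66  61  63 135 136 136 138 138 138
 136 136 134 135 132  62  54  54  95  99 130 131 171 221 221 221]
[ 553.5 -184.9] [50.5 30.6] 79.0 [   9    8   36   56 1254]
[ 550.2 -183. ] [55.1 39.3] 79.21 [   0    4   46   61 1684]
[ 551.7 -184.3] [60.6 42.7] 79.3 [   0    2   50   67 2145]
[ 549.2 -185.2] [76.2 63.1] 79.38 [   0    7   73   83 5220]
[ 549.6 -185.3] [77.9 64. ] 79.0 [   0    6   74   85 5546]
((544.7249755859375, -185.05691528320312), (110.48480987548828, 157.14556884765625), 79.1856689453125) nan 0.0843380200854399
```

```bash
python3 -c "
from h import *
goal(.5531,-.185,.100,-11)"
```

```text
shift [ 0.0094  0.1198 -0.0043] turn [-0.0006  0.0006 -0.0009]
```

```bash

python3 -m handwheel '[0.0094,0.05,-0.0043,0,0,0,0,0.0094,0.095,-0.0043,0,0,0,0,0.0094,0.117,-0.0043,0,0,0,0,0.0094,0.12,-0.0043,0,0,0,0,0.0094,0.12,-0.0043,0,0,0,0,0.0094,0.12,-0.0043,0,0,0,0]'
python3 -m handwheel '[0,0.003,0,0,0,0,0,0,0.006,0,0,0,0,0,0,0.0085,0,0,0,0,0,0,0.0085,0,0,0,0,0]'
```

```text
clock: 3.0
tool_pos: [0.5543, -0.1856, 0.1017]
ee_rot: [-1.566, 0.148, -0.151]
wrist_force: [0.1, 0.4, -0.3]
width: -0.0
clock: 3.4
tool_pos: [0.5534, -0.1862, 0.0914]
ee_rot: [-1.565, 0.151, -0.15]
wrist_force: [-1.3, 0.2, -0.3]
width: 0.0002
```

```bash

python3 -m handwheel '[0,0.0015,0,0,0,0,0,0,0.003,0,0,0,0,0,0,0.003,0,0,0,0,0]'

```

```text
clock: 3.7
tool_pos: [0.5535, -0.1863, 0.0889]
ee_rot: [-1.566, 0.15, -0.151]
wrist_force: [-1.6, 0.4, 6.0]
width: -0.0001
```

```bash

python3 -m handwheel '[0,0.001,0,0,0,0,0,0,0.001,0,0,0,0,0]'
python3 -m handwheel '[0,0.001,0,0,0,0,0,0,0.001,0,0,0,0,0]'

```

```text
clock: 3.9
tool_pos: [0.5535, -0.1863, 0.0881]
ee_rot: [-1.566, 0.15, -0.151]
wrist_force: [-1.7, -0.2, 7.7]
width: -0.0004
clock: 4.1
tool_pos: [0.5535, -0.1863, 0.0871]
ee_rot: [-1.566, 0.15, -0.151]
wrist_force: [-2.2, -0.4, 7.2]
width: -0.0001
```

```bash

python3 -m handwheel '[0,0.0007,0,0,0,0,0,0,0.0007,0,0,0,0,0]'

```

```text
clock: 4.3
tool_pos: [0.5535, -0.1863, 0.0864]
ee_rot: [-1.566, 0.15, -0.151]
wrist_force: [-1.9, 0.5, 7.1]
width: 0.0002
```

```bash

python3 -m handwheel '[0,0.0005,0,0,0,0,0,0,0.0005,0,0,0,0,0]'

```

```text
clock: 4.5
tool_pos: [0.5536, -0.1864, 0.0861]
ee_rot: [-1.566, 0.15, -0.151]
wrist_force: [-2.8, -0.0, 9.1]
width: -0.0
```

```bash

python3 -m handwheel '[0,0.0004,0,0,0,0,0,0,0.0004,0,0,0,0,0]'

```

```text
clock: 4.7
tool_pos: [0.5537, -0.1864, 0.0859]
ee_rot: [-1.566, 0.15, -0.151]
wrist_force: [-2.1, 0.9, 10.5]
width: -0.0
```

```bash

python3 -m handwheel '[0,0.0004,0,0,0,0,0,0,0.0004,0,0,0,0,0]'

```

```text
clock: 4.9
tool_pos: [0.5538, -0.1864, 0.0857]
ee_rot: [-1.566, 0.149, -0.151]
wrist_force: [-2.5, 0.1, 12.5]
width: 0.0001
```

The stop is felt at 12.5 N. Now I lift off, open and look.

```bash

python3 -m handwheel '[0,-0.01,0,0,0,0,0,0,-0.05,0,0,0,0,0,0,-0.09,0,0,0,0,0.07,0,-0.134,0,0,0,0,0.07,-0.009,-0.134,0.0045,0,0,0,0.07,-0.009,-0.134,0.0045,0,0,0,0.07,-0.009,-0.134,0.0045,0,0,0,0.07]'
python3 look.py up; python3 - <<'E'
from h import *
c=np.load('up.npz');P=cloud(c['d'],c);Q=P[130:260,240:340]
m=(Q[...,2]>.104)&(Q[...,2]<.13);print(m.sum(),np.median(Q[m][:,2]))
rect(c,m,np.median(Q[m][:,2]),(240,130))
E
```

```text
clock: 5.6
tool_pos: [0.5451, -0.1799, 0.2178]
ee_rot: [-1.565, 0.151, -0.149]
wrist_force: [0.4, -0.5, -0.3]
width: 0.07
5.65 [ 0.5452 -0.18    0.2175]
2299 0.11703625953165347
[ 553.1 -184.5] [51.2 30. ] 79.14 [  32   43   39   62 2299]
```

View pics/up.png

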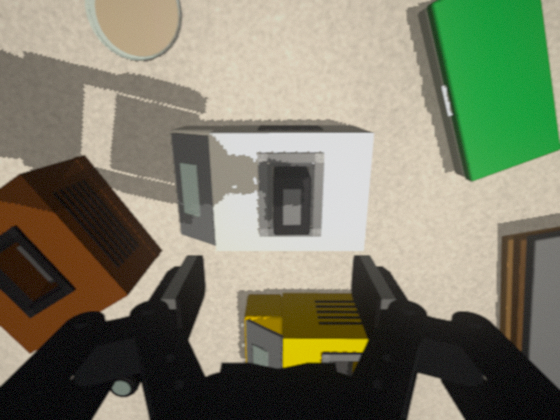

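The pack popped up: its top is at z=0.117, image (274,166)–(311,235). Going in for the grasp.

```bash
python3 -c "
from h import *
goal(.5531,-.1847,.0912,-11)"
```

```text
shift [ 0.0089  0.1263 -0.0032] turn [-0.0005  0.0005 -0.0017]
```

```bash

python3 -m handwheel '[0.0089,0.04,-0.0032,0,0,0,0.07,0.0089,0.08,-0.0032,0,0,0,0.07,0.0089,0.115,-0.0032,0,0,0,0.07,0.0089,0.126,-0.0032,0,0,-0.0015,0.07,0.0089,0.126,-0.0032,0,0,-0.0015,0.07,0.0089,0.126,-0.0032,0,0,-0.0015,0.07]'
python3 -m handwheel '[0,0,0,0,0,0,0.02,0,0,0,0,0,0,0.02,0,0,0,0,0,0,0.02,0,0,0,0,0,0,0.02,0,0,0,0,0,0,0.02]' 40

```

```text
clock: 6.25
tool_pos: [0.5542, -0.1851, 0.0934]
ee_rot: [-1.566, 0.149, -0.152]
wrist_force: [-0.2, -0.4, 0.7]
width: 0.0699
clock: 6.75
tool_pos: [0.554, -0.185, 0.0931]
ee_rot: [-1.566, 0.148, -0.153]
wrist_force: [1.1, 0.4, 2.5]
width: 0.0292
```

```bash

python3 -m handwheel '[0,-0.01,0,0,0,0,0.02,0,-0.03,0,0,0,0,0.02,0,-0.055,0,0,0,0,0.02,0,-0.085,0,0,0,0,0.02,0,-0.1,0,0,0,0,0.02,0,-0.1,0,0,0,0,0.02,0,-0.1,0,0,0,0,0.02]'
python3 -c "
from h import *
goal(.5131,.2685,.192,25.2)"

```

```text
clock: 7.45
tool_pos: [0.5531, -0.1847, 0.1923]
ee_rot: [-1.565, 0.15, -0.151]
wrist_force: [-0.4, 0.0, -2.7]
width: 0.0291
shift [-1.255e-01  2.000e-04  4.373e-01] turn [ 1.000e-04 -6.313e-01  1.000e-03]
```

```bash

python3 -m handwheel '[-0.006,0,0.02,0,-0.03,0,0.02,-0.017,0,0.06,0,-0.09,0,0.02,-0.03,0,0.105,0,-0.16,0,0.02,-0.043,0,0.15,0,-0.23,0,0.02,-0.056,0,0.195,0,-0.29,0,0.02,-0.07,0,0.24,0,-0.36,0,0.02,-0.083,0,0.285,0,-0.43,0,0.02,-0.095,0,0.33,0,-0.49,0,0.02]'
python3 -c "
from h import *
goal(.5131,.2685,.192,25.2)"

```

```text
clock: 8.25
tool_pos: [0.5219, 0.1589, 0.1912]
ee_rot: [-1.558, -0.236, 0.237]
wrist_force: [0.3, 0.1, -0.4]
width: 0.0291
shift [ 0.0241 -0.0009  0.1073] turn [ 0.0003 -0.1386 -0.0011]
```

```bash

python3 -m handwheel '[0.009,0,0.04,0,-0.06,0,0.02,0.017,0,0.075,0,-0.12,0,0.02,0.022,0,0.095,0,-0.135,0,0.02,0.023,0,0.1,0,-0.138,0,0.02,0.023,0,0.1,0,-0.138,0,0.02,0.023,0,0.1,0,-0.138,0,0.02]'
python3 look.py held
python3 -c "
from h import *
goal(.5131,.2685,.192,25.2)
c=np.load('held.npz');p=c['p'];g=cv2.cvtColor(p,6)
print(arm.read_state()['wrist_force'])
"

```

```text
clock: 8.85
tool_pos: [0.5154, 0.2586, 0.1918]
ee_rot: [-1.545, -0.342, 0.342]
wrist_force: [0.4, 0.3, -1.8]
width: 0.0292
8.9 [0.5156 0.2584 0.192 ]
shift [ 0.002  -0.      0.0102] turn [ 0.0009 -0.0046  0.0003]
[-0.07200245 -0.25059207 -1.87959001]
```

View pics/held.png

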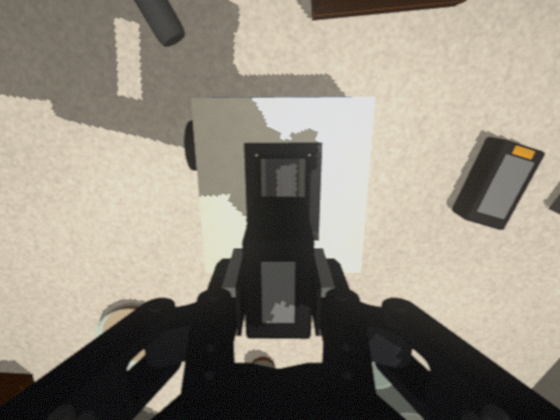

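The pack hangs straight between the pads: its top label is at (261,261)–(296,323), and the rim's far part at (245,143)–(321,240). I check the pack's offset against the TCP and refine the rim.

```bash
python3 - <<'E'
from h import *
c=np.load('held.npz');p=c['p'];g=cv2.cvtColor(p,6);T,R=tool()
m=g[240:345,240:325]>60
cv2.imwrite('pics/crop.png',cv2.resize(p[130:350,220:340,::-1],None,fx=2.5,fy=2.5,interpolation=0))
P=cloud(c['d'],c);L=P[270:315,264:293].reshape(-1,3);zt=np.nanmedian(L[:,2]);print('ztop',zt)
S=(P-T)@R
m=(P[...,2]>zt-.006)&(P[...,2]<zt+.006)&(abs(S[...,0])<.0135)&(abs(S[...,2])<.045)
q=S[m];print('pack z tool range',np.percentile(q[:,2],[0.5,2,98,99.5]).round(4), m.sum())
# rim edges (z=.1) along row/col scans
for v in(170,200,215): 
    r=g[v,235:335].astype(int);dd=np.diff(r);a,b=235+np.argmin(dd[:40])+.5,235+60+np.argmax(dd[60:])+.5;print(v,a,b,((np.c_[topx(c,[[a,v],[b,v]],.1),[.1,.1]]-T)@R).round(4)[:,[0,2]])
for u in(262,283,305):
    r=g[125:165,u].astype(int);a=125+np.argmin(np.diff(r))+.5;print(u,a,((np.c_[topx(c,[[u,a]],.1),[.1]]-T)@R).round(4)[:,[0,2]])
E
```

```text
ztop 0.21544633962746845
pack z tool range [-0.0243 -0.023   0.0247  0.025 ] 6550
170 244.5 320.5 [[-0.0266  0.0281]
 [ 0.0298  0.0281]]
200 245.5 319.5 [[-0.0265  0.0047]
 [ 0.03    0.0048]]
215 246.5 319.5 [[-0.0261 -0.0075]
 [ 0.0305 -0.0075]]
262 142.5 [[-0.0133  0.0483]]
283 139.5 [[0.0019 0.0505]]
305 141.5 [[0.0178 0.0491]]
```

View pics/crop.png

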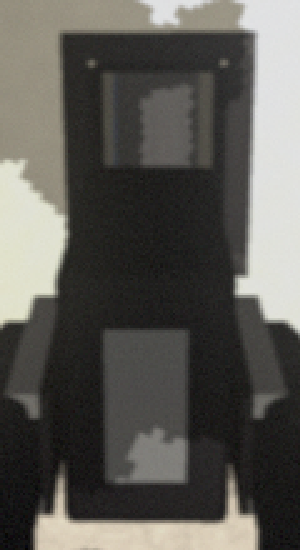

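The pack is centred in the grip (+0.3 mm), and both rim measurements agree: shift x +2.0 mm, z +10.2 mm. Inserting.

```bash

python3 -m handwheel '[0.002,0.0,0.0101,0,-0.004,0,0.02,0.002,0.02,0.0101,0,-0.004,0,0.02,0.002,0.04,0.0101,0,-0.004,0,0.02,0.002,0.046,0.0101,0,-0.004,0,0.02,0.002,0.046,0.0101,0,-0.004,0,0.02,0.002,0.046,0.0101,0,-0.004,0,0.02]'
python3 -c "
from h import *
goal(.5131,.2685,.108,25.2)"

```

```text
clock: 9.5
tool_pos: [0.5136, 0.2696, 0.1471]
ee_rot: [-1.543, -0.347, 0.344]
wrist_force: [0.6, 0.5, -0.9]
width: 0.0291
shift [-0.001   0.0391 -0.0008] turn [0.0008 0.0004 0.0021]
```

```bash

python3 -m handwheel '[-0.0005,0.006,-0.0005,0,0,0,0.02,-0.0005,0.012,-0.0005,0,0,0,0.02,-0.0005,0.018,-0.0005,0,0,0,0.02,-0.0005,0.018,-0.0005,0,0,0,0.02]'

```

```text
clock: 9.9
tool_pos: [0.5126, 0.2687, 0.1275]
ee_rot: [-1.544, -0.345, 0.345]
wrist_force: [-0.7, 0.7, -1.5]
width: 0.0292
```

```bash

python3 -m handwheel '[0,0.006,0,0,0,0,0.02,0,0.012,0,0,0,0,0.02,0,0.0175,0,0,0,0,0.02,0,0.0185,0,0,0,0,0.02,0,0.0185,0,0,0,0,0.02]'

```

```text
clock: 10.4
tool_pos: [0.513, 0.2688, 0.1097]
ee_rot: [-1.544, -0.346, 0.345]
wrist_force: [0.0, -1.2, -0.3]
width: 0.0293
```

```bash

python3 -m handwheel '[0,0.0012,0,0,0,0,0.02,0,0.0012,0,0,0,0,0.02,0,0.0012,0,0,0,0,0.02]'

```

```text
clock: 10.7
tool_pos: [0.5132, 0.2689, 0.1091]
ee_rot: [-1.543, -0.347, 0.344]
wrist_force: [-0.3, -0.1, 2.6]
width: 0.0295
```

```bash

python3 -m handwheel '[0,0,0,0,0,0,0.06,0,0,0,0,0,0,0.06,0,0,0,0,0,0,0.06,0,-0.03,0,0,0,0,0.06,0,-0.06,0,0,0,0,0.06,0,-0.075,0,0,0,0,0,0,-0.075,0,0,0,0,0,0,-0.075,0,0,0,0,0]'
python3 look.py ins; python3 - <<'E'
from h import *
c=np.load('ins.npz');P=cloud(c['d'],c);T,R=tool();S=(P-T)@R
m=(P[...,2]>.112)&(P[...,2]<.15)&(abs(S[...,0])<.03)&(abs(S[...,2])<.045)
z=np.median(P[m][:,2]);print(m.sum(),z);rect(c,m,z)
goal(.5131,.2685,.142,25.2)
E
```

```text
clock: 11.5
tool_pos: [0.5127, 0.2688, 0.1832]
ee_rot: [-1.544, -0.346, 0.345]
wrist_force: [0.2, 0.1, -0.8]
width: 0.0167
11.55 [0.5125 0.2687 0.1827]
3452 0.13254338687810788
[511.  270.8] [29.7 54.6] 25.34 [ 256  181   48   80 3452]
shift [ 0.0005  0.0407 -0.0004] turn [ 0.0007  0.0007 -0.0001]
```

View pics/ins.png

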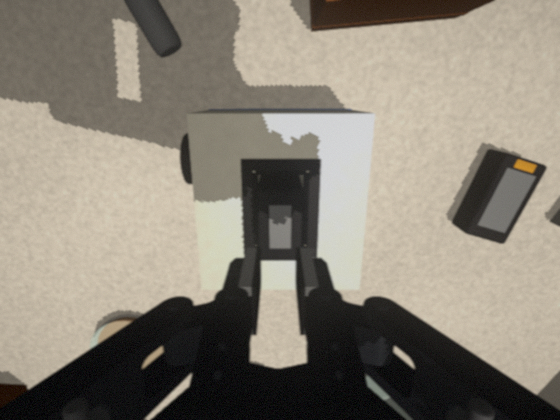

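The pack stands upright in the unit's bay (image (280,215)), its top at z=0.1325. Now pressing it.

```bash

python3 -m handwheel '[0.0005,0.02,-0.0003,0,0,0,0,0.0005,0.04,-0.0003,0,0,0,0,0.0005,0.047,-0.0003,0,0,0,0,0.0005,0.053,-0.0003,0,0,0,0,0.0005,0.058,-0.0003,0,0,0,0,0.0005,0.058,-0.0003,0,0,0,0]'

```

```text
clock: 12.15
tool_pos: [0.5134, 0.2687, 0.1255]
ee_rot: [-1.544, -0.346, 0.345]
wrist_force: [-1.7, -0.3, 3.2]
width: -0.0001
```

```bash

python3 -m handwheel '[0,0.004,0,0,0,0,0,0,0.008,0,0,0,0,0,0,0.012,0,0,0,0,0,0,0.0155,0,0,0,0,0,0,0.0155,0,0,0,0,0]'

```

```text
clock: 12.65
tool_pos: [0.5137, 0.2689, 0.1107]
ee_rot: [-1.544, -0.347, 0.344]
wrist_force: [-2.5, -1.5, 5.5]
width: 0.0003
```

```bash

python3 -m handwheel '[0,0.001,0,0,0,0,0,0,0.0015,0,0,0,0,0,0,0.0015,0,0,0,0,0]'

```

```text
clock: 12.95
tool_pos: [0.5138, 0.2689, 0.1095]
ee_rot: [-1.543, -0.347, 0.344]
wrist_force: [-3.1, -0.6, 6.1]
width: 0.0002
```

```bash

python3 -m handwheel '[0,0.001,0,0,0,0,0,0,0.001,0,0,0,0,0]'

```

```text
clock: 13.15
tool_pos: [0.5138, 0.2689, 0.1085]
ee_rot: [-1.543, -0.347, 0.344]
wrist_force: [-1.6, -0.5, 6.0]
width: 0.0001
```

```bash

python3 -m handwheel '[0,0.001,0,0,0,0,0,0,0.001,0,0,0,0,0]'

```

```text
clock: 13.35
tool_pos: [0.5138, 0.2689, 0.1075]
ee_rot: [-1.543, -0.347, 0.344]
wrist_force: [-1.4, -1.0, 6.0]
width: -0.0002
```

```bash

python3 -m handwheel '[0,0.001,0,0,0,0,0,0,0.001,0,0,0,0,0]'

```

```text
clock: 13.55
tool_pos: [0.5138, 0.2689, 0.1065]
ee_rot: [-1.543, -0.347, 0.344]
wrist_force: [-2.2, -1.0, 5.8]
width: -0.0
```

```bash

python3 -m handwheel '[0,0.001,0,0,0,0,0,0,0.001,0,0,0,0,0]'

```

```text
clock: 13.75
tool_pos: [0.5138, 0.2689, 0.1055]
ee_rot: [-1.543, -0.347, 0.344]
wrist_force: [-2.7, -0.8, 6.8]
width: 0.0002
```

```bash

python3 -m handwheel '[0,0.001,0,0,0,0,0,0,0.001,0,0,0,0,0]'

```

```text
clock: 13.95
tool_pos: [0.5138, 0.2689, 0.1045]
ee_rot: [-1.543, -0.347, 0.344]
wrist_force: [-1.8, -1.0, 7.2]
width: -0.0005
```

```bash

python3 -m handwheel '[0,0.001,0,0,0,0,0,0,0.001,0,0,0,0,0]'

```

```text
clock: 14.15
tool_pos: [0.5138, 0.2689, 0.1035]
ee_rot: [-1.543, -0.347, 0.344]
wrist_force: [-1.4, -0.6, 7.0]
width: 0.0002
```

```bash

python3 -m handwheel '[0,0.001,0,0,0,0,0,0,0.001,0,0,0,0,0]'

```

```text
clock: 14.35
tool_pos: [0.5138, 0.2689, 0.1025]
ee_rot: [-1.543, -0.347, 0.344]
wrist_force: [-2.0, -1.9, 6.5]
width: 0.0003
```

```bash

python3 -m handwheel '[0,0.001,0,0,0,0,0,0,0.001,0,0,0,0,0]'

```

```text
clock: 14.55
tool_pos: [0.5138, 0.2689, 0.1015]
ee_rot: [-1.543, -0.347, 0.344]
wrist_force: [-2.4, -1.0, 6.7]
width: 0.0001
```

```bash

python3 -m handwheel '[0,0.001,0,0,0,0,0,0,0.001,0,0,0,0,0]'

```

```text
clock: 14.75
tool_pos: [0.5138, 0.2689, 0.1005]
ee_rot: [-1.543, -0.347, 0.344]
wrist_force: [-1.8, 0.3, 8.1]
width: 0.0
```

```bash

python3 -m handwheel '[0,0.001,0,0,0,0,0,0,0.001,0,0,0,0,0]'

```

```text
clock: 14.95
tool_pos: [0.5138, 0.2689, 0.0995]
ee_rot: [-1.543, -0.347, 0.344]
wrist_force: [-3.0, -1.5, 6.9]
width: -0.0
```

```bash

python3 -m handwheel '[0,0.001,0,0,0,0,0,0,0.001,0,0,0,0,0]'

```

```text
clock: 15.15
tool_pos: [0.5138, 0.2689, 0.0986]
ee_rot: [-1.543, -0.347, 0.344]
wrist_force: [-2.7, -0.6, 8.4]
width: 0.0001
```

```bash

python3 -m handwheel '[0,0.001,0,0,0,0,0,0,0.001,0,0,0,0,0]'

```

```text
clock: 15.35
tool_pos: [0.5139, 0.269, 0.0981]
ee_rot: [-1.543, -0.348, 0.343]
wrist_force: [-4.1, -1.6, 13.3]
width: -0.0
```

The stop is felt (13.3 N, top about 1.7 mm below the rim). Releasing.

```bash

python3 -m handwheel '[0,-0.004,0,0,0,0,0,0,-0.012,0,0,0,0,0,0,-0.04,0,0,0,0,0,0,-0.08,0,0,0,0,0,0,-0.11,0,0,0,0,0,0,-0.12,0,0,0,0,0,0,-0.12,0,0,0,0,0,0,-0.12,0,0,0,0,0]'
python3 look.py fin; python3 - <<'E'
from h import *
c=np.load('fin.npz');P=cloud(c['d'],c);T,R=tool();S=(P-T)@R
m=(abs(S[...,0])<.012)&(abs(S[...,2])<.022)&(P[...,2]<.16);print('top z',np.nanmedian(P[m][:,2]),np.nanstd(P[m][:,2]),m.sum())
r=(((abs(S[...,0])>.0215)&(abs(S[...,0])<.0275)&(abs(S[...,2])<.036)))&(P[...,2]<.16);print('rim z',np.nanmedian(P[r][:,2]))
p,d=arm.snapshot('top');cv2.imwrite('pics/top2.png',p[:,:,::-1])
print(arm.read_state()['wrist_force'])
E
```

```text
clock: 16.15
tool_pos: [0.513, 0.2686, 0.2157]
ee_rot: [-1.544, -0.346, 0.345]
wrist_force: [-0.7, 0.3, -0.8]
width: 0.0002
16.2 [0.5129 0.2686 0.2153]
top z 0.10331129788098309 0.0006492148600880458 1465
rim z 0.10012574450368783
[0.39174478 1.30888044 0.49567178]
```

View pics/fin.png

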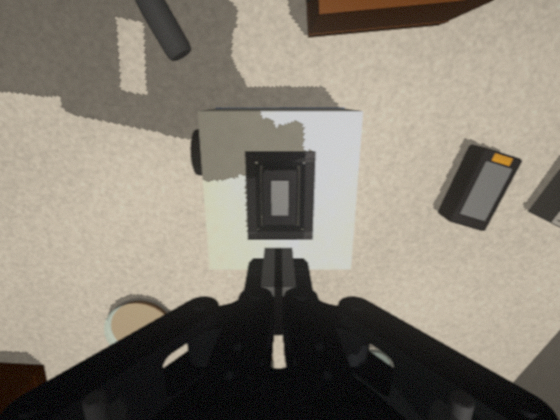

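View pics/top2.png

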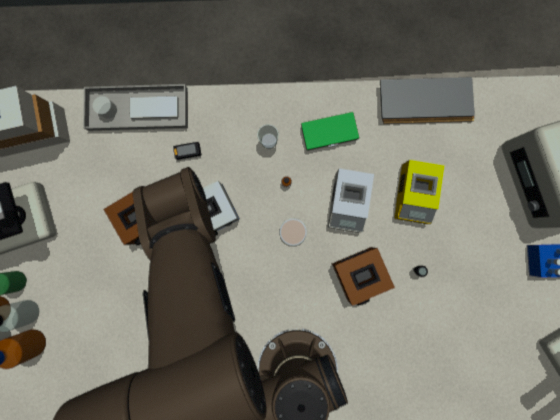

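The pack sits in the rim at (280,195), its top 3 mm above the rim. Nothing else on the bench has moved (bottle (286,182), dish (292,233), beaker (268,139) are as before). One last height check, then I hand in.

```bash
python3 look.py fin2; python3 - <<'E'
from h import *
c=np.load('fin2.npz');P=cloud(c['d'],c);T,R=tool();S=(P-T)@R
m=(abs(S[...,0])<.012)&(abs(S[...,2])<.022)&(P[...,2]<.16);z=np.nanmedian(P[m][:,2]);print('top z',z)
if z<.106: print(arm.hand_in())
E
```

```text
16.3 [0.513  0.2686 0.2153]
top z 0.10333441237740643
the job is handed in; nothing more can be done
None
```

The battery pack is now caught down in the white power unit's bay, and I handed the job in at about 16 s on the robot's clock.

- **Charger:** I pressed the pack to the felt stop, reading 12.5 N. The catch let go and the pack came up to a top height of 117 mm, as expected.
- **Transfer:** I gripped the pack across its 30 mm side, lifted it out and lowered it upright into the bay. No wrist reading on the way in or at set-down was above about 3 N.
- **Power unit:** I pressed it with the fingers shut to the stop, reading 13.3 N with the top about 1.5 mm below the rim, then let go and lifted clear.

**Last checks:** The pack's top is at 103.3 mm, about 3 mm above the rim, and two pictures 0.1 s apart gave the same height. It lies flat in the bay and the gripper is about 110 mm above it, touching nothing. In the overhead picture the bystanders and look-alikes I could see were where they started. The arm hid the screwdriver and part of one brown box in that view. The wrist view of that area looked unchanged. No check failed or disagreed.

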